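# Hang the long stone gauge on the leaning post and shut the keeper

## Task

Hang the longer of the two steel stone gauges on the inspection stand: slip its eye over the leaning post and let the gauge lie flat down along the sloping rail, then let go and swing the keeper bar fully down over the post so the gauge cannot come off. Leave the shorter gauge, the loupe and the glass pot where they are.

Things in the scene. Friction and masses are not known exactly. Their poses are not given: they have to be found in the camera images.
- long_gauge_centre (a point): Centre of the longer gauge: loose flat steel plate 110 x 30 x 6 mm, 0.10 to 0.19 kg, with a row of dark dots and, near one end, a round through hole (the eye), diameter 15 mm. x runs along it towards the eye, y across its width, z through its thickness, up at the start. It lies flat on a narrower rubber block, top 30 mm above the table; x starts pointing away from the robot within 30 degrees.
- long_gauge_eye (a point): Centre of the long gauge's eye, half-way through the thickness: 41 mm from the gauge's centre along its x. Same axes.
- rest_a: Fixed black rubber block under the middle of the long gauge, 70 x 20 x 24 mm high, long side (x) along the gauge; origin under its centre. It is 10 mm narrower than the gauge, so fingers can straddle it and grip across the gauge's 30 mm width.
- short_gauge_centre (a point): Bystander: centre of the shorter gauge, a loose steel plate 75 x 30 x 6 mm with an eye of only 7 mm, on an equal rubber block at least 110 mm to the side of the long gauge's. Either may be on the left.
- rail: Sloping aluminium rail of the fixed stand, 20 mm wide, 18 thick. Origin: foot of the post on the rail's upper face, 130 mm above the table. z is the post's axis, leaning 30 degrees from vertical down the slope (towards the robot within 20 degrees); x points up the slope, away from the robot; y across. The face is z = 0, x = -105 to +50 mm. The hung gauge lies on it, eye at the post, other end down the slope.
- post_tip (a point): Tip of the steel post, 38 mm from its foot along the rail's z. The post is 11 mm in diameter, its last 6 mm tapered to 6 mm. Same axes as the rail.
- stand: The grey stand under the rail, fixed; origin on the table, straight below the post's foot; x away from the robot, along the rail seen from above. Foot 170 x 90 x 12 mm, pillar 45 x 20 mm under the post: fingers may reach down beside the rail.
- keeper_pivot (a point): Hinge axis of the keeper, along the rail's y, at x = 38, z = 46 mm in the rail's frame (same axes as the rail). It is carried by two cheeks, 24 mm wide overall, at x = 32 to 48 mm, up to z = 54 mm.
- keeper_tip (a point): Centre of the keeper's black cross handle: a round bar 10 mm in diameter, 36 mm long, along the rail's y, at the keeper's free end, 75 mm from the hinge axis. Between them runs a steel bar 10 mm wide and 6 mm thick.
- keeper (a joint): Angle of the keeper: 0 = shut on its stop, parallel to the rail, 5 mm above the post's tip; grows as it swings up and back (1.57 parallel to the post, 2.09 upright), at most 2.5. Starts open, 1.75 to 2.3. Handle = hinge + 75 mm x (-cos, 0, sin) in the rail's frame. Stiff hinge (0.04 N m): stays where left; push the handle with about 1 N from the back, over and down.
- loupe_centre (a point): Bystander: centre of a loose black eye loupe, 34 mm diameter, 32 mm high, standing on the table.
- pot_centre (a point): Bystander: centre of a loose glass stone pot with white cap, 44 mm diameter, 45 mm high, standing on the table.
Mind the look-alikes: they are no part of the job. There is more than one size of the stand; the job needs the middle-sized.

How it is judged:
On the way, in this order (a step that is already met when the one before it is completed fails the run):
1. the long gauge's eye is over the post and the gauge lies on the rail, eyeless end down the slope (z of long_gauge_eye in the frame of rail between -0.002 and 0.009 m and distance between long_gauge_eye and rail below 0.011 m and angle between the z axis of long_gauge_centre and the z axis of rail, either way round below 0.14 rad and angle between the x axis of long_gauge_centre and the x axis of rail, either way round below 0.26 rad and x of long_gauge_centre in the frame of rail below -0.03 m), for 0.2 s.
2. the keeper is swung shut with the gauge on the post (all of step 1 and value of joint keeper below 0.12 rad), for 0.2 s.
At the end, for the whole second after the job is handed in: The long gauge is on the post, its eye centre within 11 mm of the post's foot and less than 9 mm above the rail face, lying flat on the rail (within 8 degrees), along it (within 15 degrees) with the eyeless end down the slope, at rest; the keeper is shut (within 0.12 rad of its stop) (all of step 2 and linear speed of long_gauge below 0.02 m/s and velocity of joint keeper between -0.1 and 0.1 rad/s); the robot touches nothing.
It fails at once if the short gauge is moved more than 20 mm (distance of short_gauge_centre from where it was at the start of the episode above 0.02 m).
It fails at once if the loupe is moved more than 20 mm (distance of loupe_centre from where it was at the start of the episode above 0.02 m).
It fails at once if the pot is moved more than 20 mm (distance of pot_centre from where it was at the start of the episode above 0.02 m).
It also fails if it takes over 56 s, if anything falls off the work surface, if the arm or the gripper's body presses on something with over 40 N, if the wrist force passes 120 N, or if a joint passes its speed limit or range.

## Robot

A 7-joint arm with a two-finger parallel gripper is mounted at the origin on the work surface. World frame = base frame: x ahead of the robot, y to its left, z up, the work surface at z = 0. Lengths are in m, angles in rad, forces in N, time in s.
With the tool pointing down it reaches from about 0.425 to 0.925 m from the base axis. Payload 6.8 kg.
Tool frame: the origin (TCP) lies at the very end of the fingers, on their centre line; the grasp point (between the pads) lies 19 mm behind it; z points along the fingers, y is the line along which they close (so a half turn about z gives the same grasp; the last joint's range is limited). The gripper opens to 85 mm and grips with 20 to 120 N. Pads are 22 mm wide; open, the fingers measure 114 mm over their backs; the gripper's body (76 mm by 85 mm) begins 54 mm behind the grasp point. The pads swing forward as they close: fully open they stand 13 mm farther back than shut.
Start: joints at [-1.261, 0.477, 0.022, 1.555, -0.011, 1.109, -0.083], TCP at [0.274, 0.617, 0.199] pointing down, gripper open.
Joint ranges: [-2.96, 2.96], [-0.34, 2.1], [-1.41, 1.46], [0.24, 2.44], [-1.37, 4.51], [0.17, 1.92], [-2.96, 2.96]. Speed limits (rad/s): [2.39, 2.39, 3.14, 3.14, 3.14, 3.14, 3.14].

## Interface

Orientations are given as a rotation vector (axis times angle).
In Python, from bench import get_obs, viewer, r gives the robot as it stands. The module is installed in compiled form; this text tells all that it offers.
- The arm moves only by the tool play_rows, never from a script. Its argument "commands" is a list that holds one entry, the list of rows, each a list of 5 numbers: the gripper's target within -1 to 1 (shut at 1, half-way at 0, fully open at -1), then the shift along the tool's x, y, z scaled (see below), then the turn about the tool's z scaled (see below). A call has 1 to 12 rows; each row is the pose to reach, as a shift and turn from the pose commanded when the call began, along the tool's axes at that moment; what a row does not reach only later rows make up. The controller multiplies each number of a shift by 0.2 m and each number of a turn by pi/2 rad. A row lasts 1/12 s, in which the tool goes at most 41.7 mm and 7.16 degrees, less where a joint would pass 70% of its speed; a pose out of reach is approached as far as the arm can. A call with a number of a shift or a turn outside -1 to 1 is refused whole. A call with a gripper value outside its range is refused whole. The fingers move at their own pace and stop on an object; "grip_force" is the grip in N (left out, the last holds). Time passes only in rows, so rows that repeat a pose let the fingers close. It gives the time, the measured TCP pose, the force, the opening and the grip force at its end, in the units of the state.
- get_obs(): the state, without advancing time (a new reading comes with each control period).
- viewer.grab_frame(name): name is "side" or "top"; returns a dict with "pixels" (420x560x3 uint8, red, green, blue), "fovy" (degrees; the focal length in pixels is half the picture's height over the tangent of half this angle, whatever the lens; pixels are square), "cx", "cy" (the principal point, pixels), "world_to_cam" (4x4, takes a point from world to camera coordinates). Camera axes: x right, y up, looking along -z (the intrinsics and any distortion apply to the point x, -y, -z); pixel columns grow to the right and rows downward; lengths in m; the calibration is good to about 2 mm. A picture is of the moment at which its call begins. There is no depth.
- r.hand_in(): hands the job in; it is judged then, once.
Trained networks look in a picture, given as the dict that the camera call returned (one of the last four; its "shot" number tells which), for a name from the list of things; names that differ only in an ending like _2 or _b are one class to them, and where a whole thing is asked for, a point or a joint stands for the part that bears it (a point fixed in the world has none). Each returns a list of dicts, best first, with "score" (0 to 1); they miss things now and then, are a little off and sometimes report something else, mostly with a low value. They report only what shows in the picture. A call takes as long as a camera call. They do not tell look-alikes from the thing itself.
- viewer.trace(picture, thing): "pixels" (420x560 bool, what is visible of it) and "rect" ([left, top, right, bottom] in pixels, round what is visible of it).
The state is a dict: "clock": time; "joints": joint angles; "qvel": joint speeds; "tau": joint torques, N m; "tcp_pos": TCP position; "orientation": TCP orientation; "contact_force": force on the tool from outside, world axes, zero at the start; "moment": the same for the moment, N m; "grip_width": finger opening in m; "gripper_force": force on a finger pad.
Only numpy, scipy, OpenCV 4.12 (cv2) and the standard library are available. Lean on these libraries where they do the work, as an engineer would, in place of code of your own. Each camera call takes 0.05 s, during which the arm holds its last target. There are 200 camera calls.

## Working session

There is one attempt and no reset: what is moved stays moved. The work goes in short steps, Python scripts to look and compute and a tool call to move; the robot and the scene stay as the last step left them, time stands still between calls to the robot, and variables do not carry over. Pictures are saved under pics/ and viewed, at most 10 in all, crops included, and the job is handed in when it is done.

Besides the shell and the picture viewer there is one more tool, called after "Request:" as name([rows], argument=value, ...), one row to a line, values as JSON. play_rows: Moves the arm, as the interface text tells. Shifts and turns lie within -1 to 1; 1 stands for 0.2 m of shift or pi/2 rad of turn. Its arguments: {"type":"object","properties":{"commands":{"type":"array","items":{"type":"array","items":{"type":"array","items":{"type":"number","minimum":-1,"maximum":1}}}},"grip_force":{"type":"number"}},"required":["commands"]}

```bash
mkdir -p pics
cat > h.py <<'E'
import numpy as np, cv2
from bench import get_obs, viewer, r
def save(p,n): cv2.imwrite('pics/'+n,p['pixels'][:,:,::-1])
def cam(p):
    f=210/np.tan(np.radians(p['fovy'])/2); return f,p['cx'],p['cy'],np.array(p['world_to_cam'])
def proj(p,X):
    f,cx,cy,T=cam(p); X=np.atleast_2d(X); c=X@T[:3,:3].T+T[:3,3]
    return np.c_[cx+f*c[:,0]/-c[:,2], cy-f*c[:,1]/-c[:,2]]
def ray(p,u,v):
    f,cx,cy,T=cam(p); d=np.array([(u-cx)/f,-(v-cy)/f,-1.]); R=T[:3,:3]
    return -R.T@T[:3,3], R.T@d
def atz(p,u,v,z):
    o,d=ray(p,u,v); return o+d*(z-o[2])/d[2]
E
python3 - <<'E'
from h import *
for n in('top','side'):
    p=viewer.grab_frame(n); save(p,n+'0.png'); print(n,[k for k in p],p['fovy'],p['cx'],p['cy'],np.round(p['world_to_cam'],3).tolist())
    for t in ('long_gauge_centre','short_gauge_centre','rail','stand','keeper','loupe_centre','pot_centre'):
        for d in viewer.trace(p,t): print(t,round(d['score'],2),d['rect'])
E
```

```text
top ['pixels', 'fovy', 'cx', 'cy', 'world_to_cam', 'shot'] 49.111034510914095 280.3322091684214 210.91252416235474 [[-0.119, -0.993, 0.005, 0.076], [0.97, -0.115, 0.215, -0.543], [-0.213, 0.031, 0.977, -1.081], [0.0, 0.0, 0.0, 1.0]]
long_gauge_centre 0.83 [235.8, 210.6, 251.7, 251.7]
short_gauge_centre 0.79 [174.2, 241.5, 185.8, 271.4]
rail 0.69 [345.6, 254.7, 409.2, 334.9]
rail 0.61 [302.7, 154.4, 328.2, 212.2]
rail 0.58 [377.8, 157.6, 398.4, 203.4]
stand 0.86 [354.2, 157.6, 398.8, 211.8]
stand 0.79 [317.8, 240.8, 410.5, 345.4]
stand 0.57 [284.7, 153.5, 342.4, 226.6]
stand 0.32 [299.8, 151.7, 330.9, 214.4]
keeper 0.6 [388.4, 166.8, 399.6, 193.0]
keeper 0.58 [373.8, 277.2, 408.6, 321.9]
keeper 0.45 [313.1, 155.8, 330.5, 163.9]
loupe_centre 0.61 [239.5, 163.6, 254.3, 177.0]
pot_centre 0.63 [143.9, 164.4, 163.9, 179.3]
pot_centre 0.19 [170.4, 243.1, 183.8, 269.6]
side ['pixels', 'fovy', 'cx', 'cy', 'world_to_cam', 'shot'] 47.175856805375034 284.40381921956634 206.3526264713584 [[-0.995, -0.1, -0.008, 0.533], [0.046, -0.523, 0.851, -0.122], [-0.089, 0.847, 0.525, -1.163], [0.0, 0.0, 0.0, 1.0]]
long_gauge_centre 0.88 [266.7, 257.2, 309.8, 272.3]
short_gauge_centre 0.91 [281.0, 309.9, 324.5, 329.3]
rail 0.75 [256.1, 143.6, 296.0, 179.7]
rail 0.73 [342.2, 122.2, 404.5, 181.8]
rail 0.64 [265.5, 261.0, 310.5, 271.2]
rail 0.56 [235.8, 134.5, 296.6, 208.6]
rail 0.35 [216.4, 251.7, 227.6, 267.5]
stand 0.89 [260.8, 146.3, 300.8, 198.5]
stand 0.6 [230.9, 130.8, 298.3, 240.4]
stand 0.59 [320.2, 120.0, 410.6, 235.7]
keeper 0.71 [374.0, 128.5, 400.5, 147.8]
keeper 0.61 [254.7, 129.6, 263.7, 145.5]
keeper 0.55 [237.7, 131.3, 294.7, 207.0]
keeper 0.52 [285.4, 156.0, 287.4, 161.7]
loupe_centre 0.72 [281.1, 311.4, 325.1, 331.1]
loupe_centre 0.47 [214.0, 251.6, 228.2, 267.8]
pot_centre 0.84 [173.0, 315.5, 193.5, 344.5]
pot_centre 0.38 [266.9, 254.6, 314.7, 273.4]
```

View pics/top0.png

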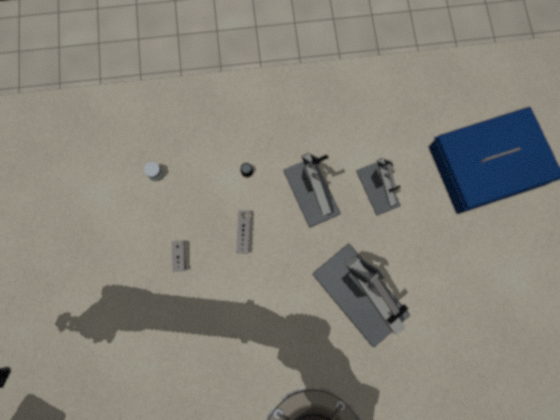

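View pics/side0.png

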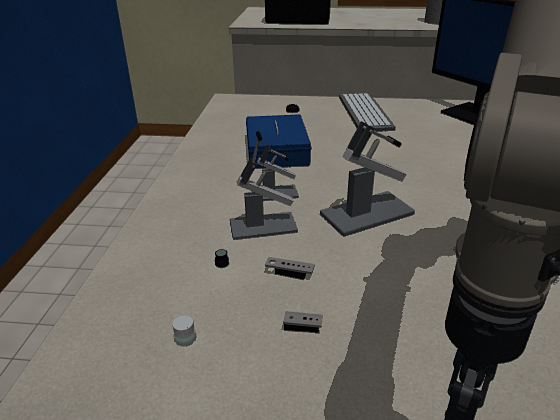

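Top view: gauges at (244,232) [long, eye up at (244,215)] and (178,256) [short]. There are three stands: (312,190), (380,185) and (365,295). I expect (312,190) to be the middle one, and will measure the feet and confirm it in one crop.

Run:
```python
from h import *
t=viewer.grab_frame('top'); s=viewer.grab_frame('side')
for nm,p,z,th in (('top',t,.006,'stand'),('side',s,.006,'stand'),('top',t,.03,'long_gauge_centre'),('side',s,.03,'long_gauge_centre'),('top',t,.03,'short_gauge_centre'),('side',s,.03,'short_gauge_centre'),('top',t,0.032,'loupe_centre'),('side',s,.016,'loupe_centre'),('top',t,.045,'pot_centre'),('side',s,.022,'pot_centre')):
    for d in viewer.trace(p,th):
        if d['score']<.5: continue
        ys,xs=np.nonzero(d['pixels']); P=np.array([atz(p,a,b,z)[:2] for a,b in zip(xs,ys)],np.float32)
        R=cv2.minAreaRect(P); print(nm,th,round(d['score'],2),d['rect'],'c',np.round(R[0],3),'size',np.round(R[1],3),'ang',round(R[2],1))
# a crop image
a=cv2.resize(t['pixels'][140:270,220:420],None,fx=4,fy=4,interpolation=cv2.INTER_CUBIC)
cv2.imwrite('pics/c1.png',a[:,:,::-1])
b=cv2.resize(s['pixels'][115:285,215:415],None,fx=3.5,fy=3.5,interpolation=cv2.INTER_CUBIC)
cv2.imwrite('pics/c2.png',b[:,:,::-1])
```

```text
top stand 0.95 [284.4, 153.8, 338.9, 228.6] c [ 0.616 -0.092] size [0.186 0.125] ang 16.6
top stand 0.9 [313.8, 244.6, 411.0, 344.4] c [ 0.326 -0.172] size [0.245 0.142] ang 31.9
top stand 0.69 [356.4, 155.5, 402.5, 210.5] c [ 0.599 -0.266] size [0.138 0.098] ang 15.2
side stand 0.95 [257.6, 145.9, 299.4, 197.2] c [ 0.603 -0.397] size [0.107 0.371] ang 12.6
side stand 0.79 [229.0, 131.9, 297.5, 238.2] c [ 0.648 -0.357] size [0.174 0.69 ] ang 10.0
top long_gauge_centre 0.9 [235.3, 211.8, 250.8, 253.8] c [0.516 0.11 ] size [0.032 0.105] ang 82.6
side long_gauge_centre 0.65 [269.5, 257.1, 310.8, 273.1] c [0.511 0.116] size [0.042 0.112] ang 79.0
top short_gauge_centre 0.93 [171.5, 240.1, 184.6, 272.4] c [0.473 0.276] size [0.077 0.034] ang 0.4
side short_gauge_centre 0.93 [283.1, 311.5, 324.7, 328.8] c [0.471 0.283] size [0.04  0.076] ang 88.2
top pot_centre 0.74 [143.3, 163.7, 162.4, 180.1] c [0.694 0.321] size [0.057 0.041] ang 38.5
side pot_centre 0.69 [177.4, 316.9, 195.9, 345.0] c [0.7   0.326] size [0.038 0.074] ang 16.8
```

View pics/c1.png

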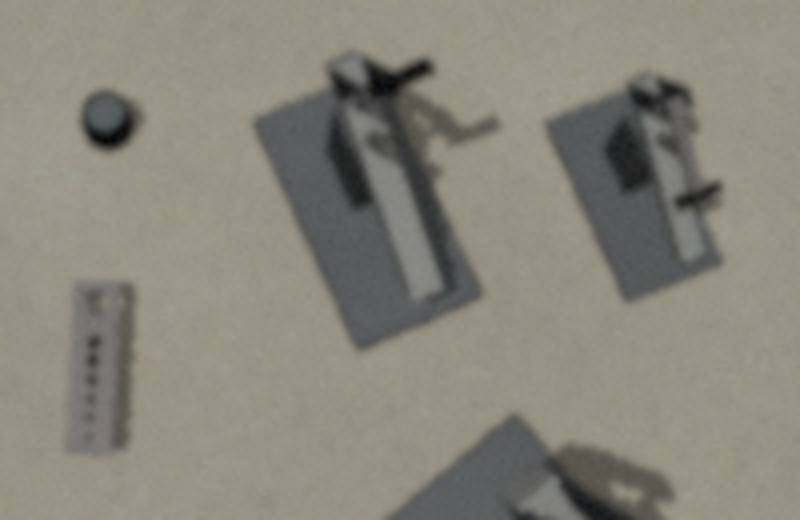

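View pics/c2.png

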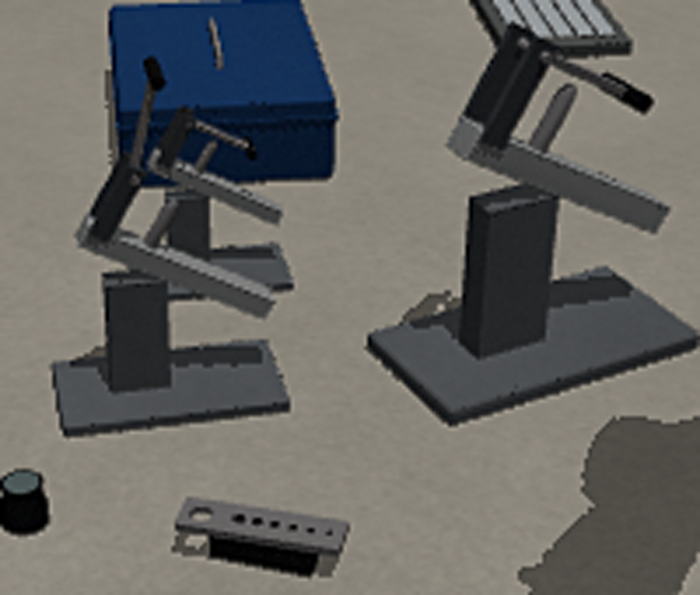

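The middle stand is the one with the upright keeper: crop 1 shows its foot from (253,121) to (482,296), and in the side image it is at (264,185), with the keeper tip at (258,136). The foot is about 170 mm, against about 125 for the small stand and 220 for the large one. The long gauge is the one with six dots and a big eye at top (244,215). Next I fit the stand pose from points picked in both views.

```bash
cat >> h.py <<'E'
def Rr(yaw):
    c,s=np.cos(yaw),np.sin(yaw); Z=np.array([[c,-s,0],[s,c,0],[0,0,1.]])
    a=np.radians(30); return Z, Z@np.array([[np.cos(a),0,-np.sin(a)],[0,1,0],[np.sin(a),0,np.cos(a)]])
def model(q):  # x,y,yaw,keeper,footoffset
    x,y,yaw,k,fo=q; Z,R=Rr(yaw); o=np.array([x,y,0])
    F=lambda *v:o+Z@np.array(v); G=lambda *v:o+[0,0,.13]+R@np.array(v)
    m={'tip':G(0,0,.038),'foot':G(0,0,0),'lowL':G(-.105,.01,0),'lowR':G(-.105,-.01,0),'lowLb':G(-.105,.01,-.018),
     'upL':G(.05,.01,0),'upLb':G(.05,.01,-.018),'upR':G(.05,-.01,0),'piv':G(.038,0,.046)}
    h=np.array([.038-.075*np.cos(k),0,.046+.075*np.sin(k)]); m['hand']=G(*h); m['hL']=G(h[0],.018,h[2]); m['hR']=G(h[0],-.018,h[2])
    for n,sx,sy in (('FL',1,1),('FR',1,-1),('NL',-1,1),('NR',-1,-1)):
        m[n]=F(fo+sx*.085,sy*.045,.012); m[n+'0']=F(fo+sx*.085,sy*.045,0)
    return m
E
python3 - <<'E'
from h import *
from scipy.optimize import least_squares
t=viewer.grab_frame('top'); s=viewer.grab_frame('side')
A=lambda U,V:((U+.5)/4-.5+220,(V+.5)/4-.5+140); B=lambda U,V:((U+.5)/3.5-.5+215,(V+.5)/3.5-.5+115)
pk=[(t,'FL',A(253,121)),(t,'NR',A(482,296)),(t,'NL',A(360,350)),(t,'lowR',A(444,290)),(t,'lowL',A(412,300)),
(s,'FL0',B(66,435)),(s,'NL0',B(290,410)),(s,'FL',B(62,425)),(s,'NL',B(290,400)),(s,'tip',B(174,195)),(s,'lowL',B(268,303)),(s,'hand',B(153,73))]
f=lambda q:np.concatenate([proj(p,model(q)[n])[0]-np.array(u) for p,n,u in pk])
o=least_squares(f,[.64,-.09,.3,2,0],loss='soft_l1'); print(np.round(o.x,4)); print([(n,e) for (p,n,u),e in zip(pk,np.round(f(o.x).reshape(-1,2),1).tolist())])
m=model(o.x); np.save('q.npy',o.x)
def ov(p,x0,y0,w,h,k):
    im=cv2.resize(p['pixels'][y0:y0+h,x0:x0+w],None,fx=k,fy=k,interpolation=cv2.INTER_CUBIC)[:,:,::-1].copy()
    for a,b in (('FL','FR'),('FR','NR'),('NR','NL'),('NL','FL'),('foot','tip'),('lowL','lowR'),('lowL','upL'),('lowR','upR'),('upL','upR'),('piv','hand'),('hL','hR'),('lowL','lowLb')):
        P=[tuple(int(round(c)) for c in (proj(p,m[n])[0]+.5-[x0,y0])*k-.5) for n in(a,b)]; cv2.line(im,P[0],P[1],(0,0,255),1)
    return im
a=ov(t,278,146,70,90,6); b=ov(s,222,126,80,120,4.5)
H=540; im=np.zeros((H,800,3),np.uint8); im[:a.shape[0],:a.shape[1]]=a; im[:b.shape[0],425:425+b.shape[1]]=b[:, :375]; cv2.imwrite('pics/ov.png',im)
ob=get_obs(); print({k:np.round(v,3).tolist() for k,v in ob.items()})
E
```

```text
[ 0.6123 -0.0742  0.2882  1.8361 -0.0121]
[('FL', [-0.1, -0.7]), ('NR', [0.8, 0.3]), ('NL', [-0.5, 0.4]), ('lowR', [-0.2, -0.5]), ('lowL', [0.4, 0.1]), ('FL0', [-0.7, 0.8]), ('NL0', [0.2, 0.4]), ('FL', [0.1, -0.2]), ('NL', [0.2, -0.5]), ('tip', [-0.7, 1.5]), ('lowL', [1.5, -0.9]), ('hand', [0.0, -0.1])]
{'clock': 1.5, 'joints': [-1.261, 0.477, 0.022, 1.555, -0.012, 1.109, -0.083], 'qvel': [-0.0, -0.002, -0.0, 0.001, -0.001, 0.001, 0.0], 'tau': [0.0, -59.631, 1.607, -28.154, 0.013, 0.002, 0.0], 'tcp_pos': [0.274, 0.617, 0.199], 'orientation': [-0.652, -3.073, 0.0], 'contact_force': [-0.39, -0.831, 0.347], 'moment': [-0.022, -0.053, 0.01], 'gripper_force': 0.0, 'grip_width': 0.086}
```

View pics/ov.png

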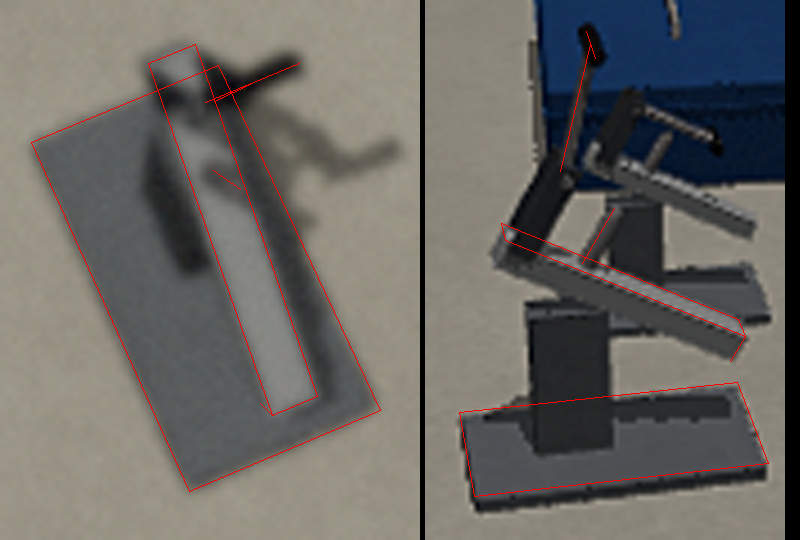

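The overlay fits within about 1 px: post tip at top (240,189) and side (613,210) of the overlay, rail slightly off at its upper end. That is good enough to start. Now the gauge pose and the grasp move.

Run:
```python
from h import *
from scipy.spatial.transform import Rotation as Ro
t=viewer.grab_frame('top'); s=viewer.grab_frame('side')
A=lambda U,V:((U+.5)/4-.5+220,(V+.5)/4-.5+140); B=lambda U,V:((U+.5)/3.5-.5+215,(V+.5)/3.5-.5+115)
for p,c in ((t,[A(77,284),A(121,284),A(112,451),A(67,451)]),(s,[B(187,497),B(349,521),B(338,548),B(176,524)])):
    P=np.array([atz(p,*u,.03)[:2] for u in c]); print(np.round(P,4).tolist(),'c',P.mean(0).round(4))
    R=cv2.minAreaRect((P*1000).astype(np.float32)); print(R)
P=atz(t,*A(95,300),.03);print('eye top',P); print('eye side',atz(s,*B(200,513),.03))
R=Ro.from_rotvec(get_obs()['orientation']).as_matrix(); print(R.round(3))
m=model(np.load('q.npy'))
for k in('tip','foot','hand','piv','lowL'): print(k,m[k].round(4))
```

```text
[[0.5676, 0.1148], [0.5643, 0.087], [0.4589, 0.1038], [0.4622, 0.1316]] c [0.5132 0.1093]
((513.2220458984375, 109.30868530273438), (28.02417755126953, 107.81305694580078), 80.96166229248047)
[[0.5644, 0.0902], [0.4558, 0.106], [0.4615, 0.1342], [0.5679, 0.1193]] c [0.5124 0.1124]
((512.2304077148438, 112.58391571044922), (29.292543411254883, 109.72246551513672), 81.71551513671875)
eye top [0.55586047 0.10447659 0.03      ]
eye side [0.55369129 0.10642572 0.03      ]
[[-0.914  0.406 -0.   ]
 [ 0.406  0.914  0.   ]
 [ 0.     0.    -1.   ]]
tip [ 0.594  -0.0796  0.1629]
foot [ 0.6123 -0.0742  0.13  ]
hand [ 0.6034 -0.0768  0.2613]
piv [ 0.6218 -0.0713  0.1888]
lowL [ 0.5222 -0.0904  0.0775]
```

Request:
play_rows([
  [[-1,-0.966,-0.94,0,0],[-1,-0.966,-0.94,0,0],[-1,-0.966,-0.94,0,0],[-1,-0.966,-0.94,0,0],[-1,-0.966,-0.94,0,0],[-1,-0.966,-0.94,0,0],[-1,-0.966,-0.94,0,0],[-1,-0.966,-0.94,0,0]],
])

```text
clock: 2.27
tcp_pos: [0.3771, 0.361, 0.1989]
orientation: [0.664, 3.069, -0.002]
contact_force: [-0.2, 0.3, 0.7]
grip_width: 0.0858
gripper_force: 0.0
```

Request:
play_rows([
  [[-1,-0.966,-0.94,0.4,-0.17],[-1,-0.966,-0.94,0.4,-0.17],[-1,-0.966,-0.94,0.4,-0.17],[-1,-0.966,-0.94,0.4,-0.17],[-1,-0.966,-0.94,0.4,-0.17],[-1,-0.966,-0.94,0.4,-0.17],[-1,-0.966,-0.94,0.4,-0.17],[-1,-0.966,-0.94,0.4,-0.17],[-1,-0.966,-0.94,0.4,-0.17]],
])

```text
clock: 3.02
tcp_pos: [0.4748, 0.1149, 0.1182]
orientation: [-0.243, -3.132, 0.001]
contact_force: [-0.2, 1.0, 0.1]
grip_width: 0.0854
gripper_force: 0.0
```

Request:
play_rows([
  [[-1,0,0.009,0.4,0],[-1,0,0.009,0.55,0],[-1,0,0.009,0.55,0],[-1,0,0.009,0.55,0],[1,0,0.009,0.55,0],[1,0,0.009,0.55,0],[1,0,0.009,0.55,0],[1,0,0.009,0.55,0],[1,0,0.009,0.55,0],[1,0,0.009,0.55,0],[1,0,0.009,0.55,0],[1,0,0.009,0.55,0]],
], grip_force=70)

```text
clock: 4.02
tcp_pos: [0.4749, 0.1183, 0.0089]
orientation: [0.237, 3.132, 0.0]
contact_force: [-0.4, -0.5, 0.5]
grip_width: 0.0001
gripper_force: 0.0
```

Run:
```python
from h import *
t=viewer.grab_frame('top'); s=viewer.grab_frame('side')
a=cv2.resize(t['pixels'][190:270,200:290],None,fx=4.4,fy=4.4); b=cv2.resize(s['pixels'][200:300,230:330],None,fx=4,fy=4)
im=np.zeros((400,800,3),np.uint8); im[:352,:396]=a; im[:,400:]=b; cv2.imwrite('pics/g1.png',im[:,:,::-1])
```

```text
(no output)
```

View pics/g1.png

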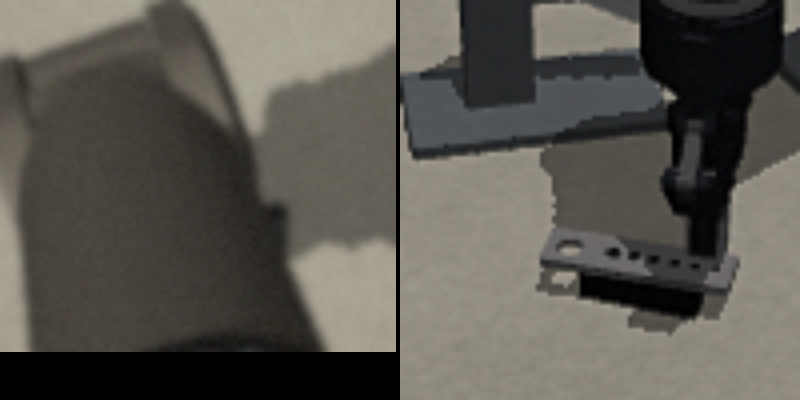

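Run:
```python
from h import *
o=get_obs(); print(o['tcp_pos'],o['grip_width'],o['joints'].round(3) if hasattr(o['joints'],'round') else o['joints'])
s=viewer.grab_frame('side');t=viewer.grab_frame('top')
for z in (0,.009,.03,.05,.08): print(z,((proj(s,[.4749,.1183,z])[0]-[230,200])*4+[400,0]).round(0),((proj(t,[.4749,.1183,z])[0]-[200,190])*4.4).round(0))
for n,p in(('s',s),('t',t)):
  for d in viewer.trace(p,'long_gauge_centre'): print(n,d['score'],d['rect'])
```

```text
[0.47478073 0.11826568 0.00868828] 0.000371228819788858 [-0.498  0.465  0.155  2.146 -0.135  0.54   1.176]
0 [702. 307.] [185. 257.]
0.009 [702. 294.] [184. 255.]
0.03 [703. 266.] [181. 250.]
0.05 [703. 238.] [178. 245.]
0.08 [704. 195.] [174. 237.]
s 0.88 [268.4, 255.9, 313.5, 272.6]
t 0.53 [173.2, 239.2, 184.8, 270.8]
```

Run:
```python
from h import *
s=viewer.grab_frame('side'); k=9
im=cv2.resize(s['pixels'][225:285,255:340],None,fx=k,fy=k,interpolation=cv2.INTER_CUBIC)[:,:,::-1].copy()
def L(P,c):
    q=(proj(s,np.array(P))+.5-[255,225])*k-.5; cv2.polylines(im,[q.round().astype(int)],False,c,1)
L([[.4749,.1183,.009],[.4749,.1183,.06]],(0,0,255))
g=np.array([.9888,-.1495]); n=np.array([.1495,.9888]); c=np.array([.513,.111])
for z in(.024,.03): L([np.r_[c+a*g*.055+b*n*.015,z] for a,b in((1,1),(1,-1),(-1,-1),(-1,1),(1,1))],(0,255,0))
cv2.imwrite('pics/g2.png',im)
```

```text
(no output)
```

View pics/g2.png

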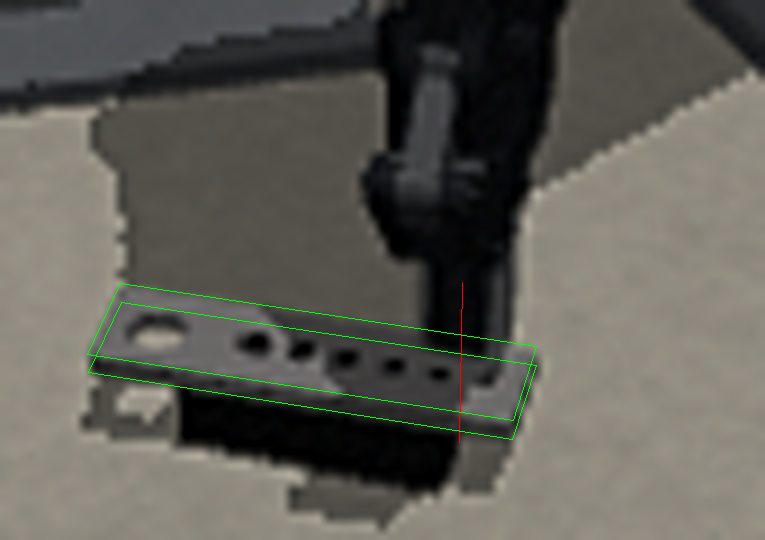

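The fingers shut without the gauge. They seem to end at the gauge's top edge near (440,345) in the crop, well above where the TCP projects, at (461,440). I'll rise and check where the fingertips really are.

Request:
play_rows([
  [[1,0,0,-0.35,0],[1,0,0,-0.35,0],[1,0,0,-0.35,0]],
])

```text
clock: 4.62
tcp_pos: [0.4782, 0.1192, 0.083]
orientation: [0.237, 3.126, 0.005]
contact_force: [0.2, 0.2, -0.6]
grip_width: -0.0002
gripper_force: 0.0
```

Run:
```python
from h import *
o=get_obs(); T=np.array(o['tcp_pos']); print(T,o['contact_force'],o['grip_width'])
s=viewer.grab_frame('side'); t=viewer.grab_frame('top'); k=5
x0,y0=235,170
im=cv2.resize(s['pixels'][y0:y0+120,x0:x0+110],None,fx=k,fy=k,interpolation=cv2.INTER_CUBIC)[:,:,::-1].copy()
q=(proj(s,[T,T+[0,0,.05]])+.5-[x0,y0])*k-.5; cv2.polylines(im,[q.round().astype(int)],False,(0,0,255),1); print(q)
cv2.imwrite('pics/g3.png',im)
for n,p in(('s',s),('t',t)):
  for d in viewer.trace(p,'long_gauge_centre'): print(n,d['score'],d['rect'])
```

```text
[0.47815011 0.11919954 0.08295992] [ 0.21698793  0.16250115 -0.60542706] -0.00015381497974477321
[[349.78103589 390.58756484]
 [351.45401951 296.90974922]]
s 0.95 [266.1, 256.3, 310.2, 272.5]
```

View pics/g3.png

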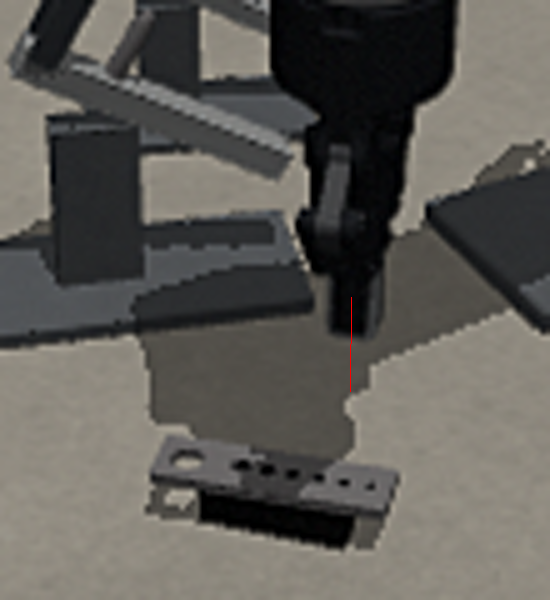

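x agrees, but the fingertips at crop (351,335) sit about 28 mm higher than the reported TCP, which projects to (350,390). The missed grasp agrees with this. I'll go that much lower.

Request:
play_rows([
  [[-1,0.018,-0.01,0,0],[-1,0.018,-0.01,0,0],[-1,0.018,-0.01,0,0],[-1,0.018,-0.01,0.1,0],[-1,0.018,-0.01,0.2,0],[-1,0.018,-0.01,0.3,0],[-1,0.018,-0.01,0.37,0],[-1,0.018,-0.01,0.41,0],[-1,0.018,-0.01,0.45,0],[-1,0.018,-0.01,0.45,0]],
])

```text
clock: 5.65
tcp_pos: [0.4701, 0.1166, -0.0126]
orientation: [-0.236, -3.131, 0.001]
contact_force: [0.3, 0.5, 0.0]
grip_width: 0.0854
gripper_force: 0.0
```

Request:
play_rows([
  [[-1,0,0,0.02,0],[-1,0,0,0.04,0],[-1,0,0,0.05,0],[1,0,0,0.05,0],[1,0,0,0.05,0],[1,0,0,0.05,0],[1,0,0,0.05,0],[1,0,0,0.05,0],[1,0,0,0.05,0],[1,0,0,0.05,0]],
])

```text
clock: 6.48
tcp_pos: [0.471, 0.117, -0.0209]
orientation: [0.236, 3.132, 0.001]
contact_force: [-0.7, -0.5, 5.5]
grip_width: 0.0284
gripper_force: 68.5
```

Request:
play_rows([
  [[1,0,0,-0.15,0],[1,0,0,-0.35,0],[1,0,0,-0.55,0],[1,0,0,-0.75,0],[1,-0.1,-0.2,-0.815,-0.07],[1,-0.2,-0.4,-0.815,-0.14],[1,-0.3,-0.6,-0.815,-0.21],[1,-0.38,-0.75,-0.815,-0.279],[1,-0.38,-0.9,-0.815,-0.279],[1,-0.38,-0.95,-0.815,-0.279],[1,-0.38,-1,-0.815,-0.279],[1,-0.38,-1,-0.815,-0.279]],
], grip_force=80)

```text
clock: 7.48
tcp_pos: [0.5182, -0.0856, 0.142]
orientation: [-0.464, 3.103, 0.011]
contact_force: [4.1, 19.2, -0.1]
grip_width: 0.0275
gripper_force: 85.3
```

```bash
cat >> h.py <<'E'
def comp(t,s,n,tb=(285,150,75,70),sb=(222,125,90,80)):
    ks=(5.2,4.4); im=np.zeros((600,800,3),np.uint8); x=0
    for p,(x0,y0,w,h),k in((t,tb,ks[0]),(s,sb,ks[1])):
        a=cv2.resize(p['pixels'][y0:y0+h,x0:x0+w],None,fx=k,fy=k,interpolation=cv2.INTER_CUBIC)[:600,:400]; im[:a.shape[0],x:x+a.shape[1]]=a; x+=400
    cv2.imwrite('pics/'+n,im[:,:,::-1])
E
python3 - <<'E'
from h import *
o=get_obs(); print(o['tcp_pos'],o['orientation'],o['grip_width'],o['contact_force'],o['moment'])
s=viewer.grab_frame('side'); t=viewer.grab_frame('top'); save(s,'s5.png'); save(t,'t5.png')
for n,p in(('s',s),('t',t)):
  for d in viewer.trace(p,'long_gauge_centre'): print(n,d['score'],d['rect'])
comp(t,s,'g5.png')
m=model(np.load('q.npy')); print(proj(t,m['tip']),proj(s,m['tip']))
E
```

```text
[ 0.51820538 -0.08557971  0.14198773] [-0.46367147  3.1030632   0.01079868] 0.027461363590156912 [ 4.10807464 19.19677233 -0.12021999] [ 3.89105804 -0.7822933   1.63963749]
s 0.58 [257.0, 161.2, 289.3, 172.0]
t 0.57 [297.7, 168.2, 316.9, 195.5]
[[317.51716433 177.07431647]] [[263.67019548 171.8234103 ]]
```

View pics/g5.png

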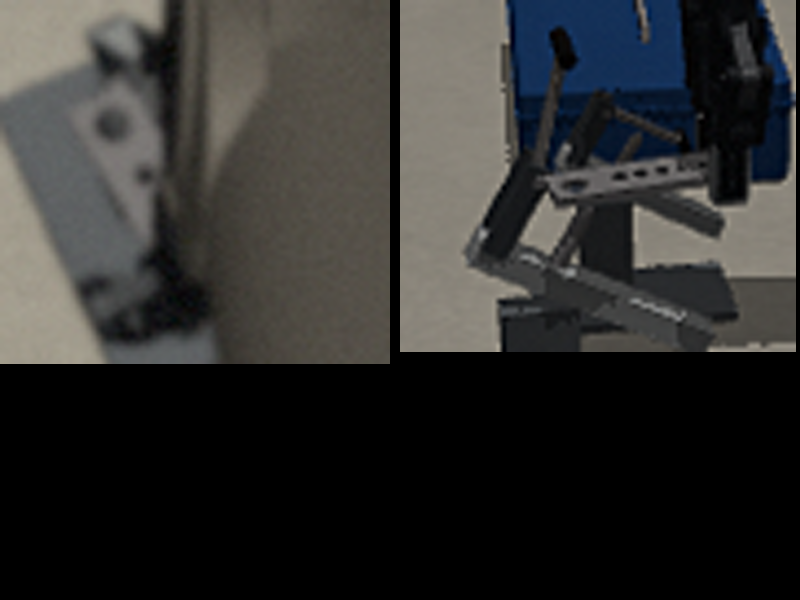

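Top crop: the eye is at about (113,122), left of where the post should be. Side crop: the eye is at (573,185), in front of the post, whose tip shows at about (590,210). The gauge looks level. The 19 N may be the stop transient, so I'll re-read it and compute the eye's position numerically.

Run:
```python
from h import *
o=get_obs(); print(np.round(o['tcp_pos'],4),np.round(o['contact_force'],1),np.round(o['moment'],2),np.round(o['joints'],2))
yaw=2*np.arctan2(o['orientation'][1],o['orientation'][0])-np.pi; print('gauge yaw',np.degrees(yaw)%360)
T=np.array(o['tcp_pos']); E=T+[.083*np.cos(yaw),.083*np.sin(yaw),.048]; print('eye kin',E.round(4))
t=viewer.grab_frame('top'); s=viewer.grab_frame('side')
print('eye kin px',proj(t,E),proj(s,E))
tb=np.array([285,150]); sb=np.array([222,125])
print('eye seen',(np.array([113,122])+.5)/5.2-.5+tb,(np.array([173,185])+.5)/4.4-.5+sb)
# local dark blob centroid
for p,c,w in((t,(113/5.2+285,122/5.2+150),5),(s,(173/4.4+222,185/4.4+125),5)):
    g=cv2.cvtColor(p['pixels'],cv2.COLOR_RGB2GRAY).astype(int); u,v=map(int,map(round,c)); print(u-w,v-w); print(g[v-w:v+w+1,u-w:u+w+1])
```

```text
[ 0.518  -0.0848  0.1418] [ 4.7 17.3 -2. ] [ 3.48 -0.77  1.48] [-0.15  0.3   0.24  1.98 -0.1   0.87  2.01]
gauge yaw 17.069811060595214
eye kin [ 0.5973 -0.0604  0.1898]
eye kin px [[309.82961258 173.18936865]] [[260.93181171 165.55736109]]
eye seen [306.32692308 173.05769231] [260.93181818 166.65909091]
302 168
[[ 97  99 105 112 118 123 121 115 107  96  90]
 [107 110 112 111 112 115 116 119 118 109  94]
 [117 114 106 102  99 106 106 115 120 114 101]
 [116 107  91  82  86  86  93 106 114 116 107]
 [109  95  73  69  73  77  81  93 111 118 117]
 [107  82  60  54  67  72  74  88 106 115 119]
 [106  85  58  52  57  68  67  88 102 115 116]
 [108  89  66  52  55  63  76  90 103 120 123]
 [113 104  84  72  67  73  86 103 113 116 121]
 [115 114 104  96  93  97 103 111 118 120 124]
 [111 118 116 112 113 114 117 122 121 120 120]]
256 162
[[ 14  54  86  65  39  44  21  19  41  60  73]
 [ 20  50  55  65  51  55  57  62  82  76  70]
 [ 44  73  77  89 101 112 110 108 106 103 101]
 [111 106 104  99 101 107  97  95  93 100  98]
 [106 101  89  58  38  23  31  45  56 103 100]
 [105 104  77  44  48  36  35  44  60 105 101]
 [ 59 107 104  91  83  60  60  83 104 101 101]
 [ 34 101 100 102 104 104  90  73  72  56  42]
 [ 86  38  53  54  35  24  43  44  46  47  47]
 [138  27  48  49  57  67  44  43  47  42  38]
 [137  89  98 100 127 151  42  35  54  59  19]]
```

The force persists, and its line of action passes through the eye: the gauge's corner touches the cheek side. I'll back off and re-measure.

Request:
play_rows([
  [[1,0.05,0.06,0,0],[1,0.1,0.12,-0.04,0],[1,0.1,0.12,-0.06,0],[1,0.1,0.12,-0.06,0],[1,0.1,0.12,-0.06,0]],
])

```text
clock: 8.2
tcp_pos: [0.4906, -0.0753, 0.1539]
orientation: [-0.449, 3.108, -0.001]
contact_force: [-0.5, 0.3, -1.1]
grip_width: 0.0282
gripper_force: 80.2
```

```bash
cat >> h.py <<'E'
def kin(o):
    yaw=2*np.arctan2(o['orientation'][1],o['orientation'][0])-np.pi
    yaw=(yaw+np.pi)%(2*np.pi)-np.pi; T=np.array(o['tcp_pos']); return T,yaw,T+[.083*np.cos(yaw),.083*np.sin(yaw),.048]
def blob(p,E,w=9,thr=80):
    "dark blob nearest to predicted pixel"
    u,v=proj(p,E)[0]; g=cv2.cvtColor(p['pixels'],cv2.COLOR_RGB2GRAY); x0,y0=int(u)-w,int(v)-w
    k=8; z=cv2.resize(g[y0:y0+2*w,x0:x0+2*w],None,fx=k,fy=k,interpolation=cv2.INTER_CUBIC)
    n,l,st,c=cv2.connectedComponentsWithStats((z<thr).astype(np.uint8)); out=[]
    for i in range(1,n):
        out.append((np.hypot(*(c[i]-w*k)),((c[i]+.5)/k-.5+[x0,y0]).round(2).tolist(),round(st[i][4]/k/k,1)))
    return (round(u,2),round(v,2)),[x[1:] for x in sorted(out)[:4]]
E
python3 - <<'E'
from h import *
o=get_obs(); T,yaw,E=kin(o); print(T.round(4),np.degrees(yaw),E.round(4),np.round(o['contact_force'],1),np.round(o['moment'],2),o['grip_width'])
t=viewer.grab_frame('top'); s=viewer.grab_frame('side'); save(t,'t6.png'); save(s,'s6.png')
print(blob(t,E)); print(blob(s,E))
for n,p in(('s',s),('t',t)):
  for d in viewer.trace(p,'long_gauge_centre'): print(n,d['score'],d['rect'])
E
```

```text
[ 0.4906 -0.0753  0.1539] 16.45675492697916 [ 0.5702 -0.0518  0.2019] [-0.5  0.3 -1.1] [ 0.02  0.03 -0.01] 0.028199419379202898
((np.float64(307.96), np.float64(183.76)), [([311.38, 182.55], np.float64(120.5)), ([303.53, 175.25], np.float64(19.8))])
((np.float64(271.45), np.float64(163.08)), [([269.92, 162.26], np.float64(243.5)), ([271.53, 163.41], np.float64(14.3))])
s 0.8 [265.5, 155.7, 300.3, 169.1]
t 0.69 [296.2, 174.3, 312.2, 206.6]
```

Run:
```python
import cv2
g=cv2.imread('pics/t6.png',0); print('cols',296,315)
for v in range(172,196): print(v,' '.join('%3d'%x for x in g[v,294:320]))
```

```text
cols 296 315
172  94  96  94  96  95  97  93  85  65  44  50  63  76  93 114 115  96  58  23  18  43  65  79  77  66  70
173  96  96  95  94  95  92  91  85  60  40  44  56  71  84 102 115  97  54  27  22  39  67  78  77  66  70
174  94  93  95  93  95  94  94  82  56  43  33  48  65  78  93 103  89  56  25  19  44  66  81  75  64  70
175  96  96  94  96  97  93  92  76  57  43  37  50  65  84  99 103  87  51  26  24  42  65  83  79  66  69
176  94  98  96  96  96  91  88  75  55  46  51  72  85  99 105 105  86  55  22  15  39  62  81  79  60  68
177  97  97  95  96  98  96  90  75  64  67  80  92 103 112 115 108  87  53  23  18  39  62  76  73  63  65
178  96  95  97  96 100  98  97  91  89  93 100 110 113 115 117 107  86  53  23  23  36  59  80  70  62  66
179  94  93  99 102 103 105 106 107 105 110 108 108 109 112 115 109  86  53  22  27  36  63  75  73  61  68
180  95  96  98 102 105 115 113 115 112 107  96  91  93  98 105 101  84  48  25  20  36  64  77  73  58  66
181  98  98  96 107 111 115 116 116 108  92  79  64  67  77  91  96  78  45  17  25  39  62  77  72  61  68
182  96
[... 804 characters left out ...]
 117 119 116 100  70  33  32  37  57  69  66  53  61
190  94  94  94  94  93  95  91  96 108 117 117 119 120 121 119 114 100  71  37  25  39  59  70  60  57  61
191  92  90  93  95  96  96  94  96 101 109 116 118 121 120 119 114  97  67  33  22  40  62  67  60  52  60
192  92  90  93  95  93  92  97  92  96 106 115 118 118 120 116 105  83  53  19  24  38  60  66  60  49  56
193  91  90  94  91  94  91  93  92  92 102 113 114 120 119 115  98  66  40  22  26  42  56  64  60  50  58
194 103  89  93  95  92  96  92  92  93  96 106 115 117 120 113  95  68  34  22  25  43  59  62  56  46  58
195 109  96  94  94  95  95  91  93  96  94  99 111 115 115 116 105  84  59  36  31  43  58  61  56  48  56
```

Run:
```python
import cv2
g=cv2.imread('pics/top0.png',0); print('top cols 306..329')
for v in range(168,188): print(v,' '.join('%3d'%x for x in g[v,306:330]))
g=cv2.imread('pics/side0.png',0); print('side cols 254..275')
for v in range(166,190): print(v,' '.join('%3d'%x for x in g[v,252:274]))
```

```text
top cols 306..329
168  93 114 120 114 108 101  95  86  78  66  59  51  56  68  79  83  91 100 105 103  91  88  89  88
169  90 110 126 129 124 120 112 102  90  77  63  57  55  59  71  85  90 106 113 113 103  94  90  87
170  82 103 125 131 130 126 127 116 106  90  73  59  56  60  68  81  86  99 108 116 115 105  93  87
171  76  96 121 130 131 130 126 120 115 107  94  74  55  58  64  74  87  90  97 109 114 108  95  88
172  72  86 112 128 129 124 111 110 106 105 101  79  54  56  61  68  82  82  86  97 102 100  95  92
173  67  81 102 118 123 114  96  84  92  92  91  76  59  54  60  66  76  80  86  90  99 102 103 112
174  60  74  92 112 119 103  82  70  73  76  77  71  61  49  53  62  74  83  89  89  99 115 124 127
175  55  69  83 104 110 101  82  71  71  76  77  74  65  56  52  62  69  80  89  89 101 120 136 139
176  47  57  72  95 110 106  90  76  70  74  80  79  71  59  52  53  61  72  85  94 107 125 140 146
177  42  50  65  81 105 115 107  91  83  76  84  87  77  63  51  57  59  71  77  90 110 129 141 144
178  33  43  58  73 102 119 123 115 103  90  84  84  79  68  58  52  54  60  76  8
[... 2444 characters left out ...]
  42  71  86  28  36  36  37  36  40  40  39  38  37  33
183 130 126 123 118  73  63  59  46  44 129  86  25  36  37  36  37  37  38  39  37  38  33
184 124 121 124 125  84  60  48  34  62 146 108  23  34  35  37  36  37  36  37  37  37  35
185  59  54  99 132 123  81  49  40  66  71  62  53  45  34  32  33  35  35  36  36  38  36
186  65  64  61  50  82 128 103 107 135 126  76 131 107  64  51  45  34  30  35  36  38  36
187  67  66  67  65  62  39  58 102 133 124 128 127 126 129 131 107  66  43  33  30  34  37
188  66  66  66  66  68  65  64  60  49  79 125 121 123 127 124 126 129 107  65  52  46  34
189  65  66  67  66  65  67  65  67  65  63  58  40  99 131 120 125 125 127 130 131 108  66
```

```bash
cat > solve.py <<'E'
from h import *
from scipy.optimize import least_squares
def solve(dt,ds,t,s,tt=(317.0,177.0),st=(263.9,171.7)):
    f=lambda X:np.r_[proj(t,X)[0]+dt-tt, proj(s,X)[0]+ds-st]
    r_=least_squares(f,[.594,-.08,.163]); return r_.x,r_.fun
E
python3 - <<'E'
from solve import *
t=viewer.grab_frame('top'); s=viewer.grab_frame('side'); o=get_obs(); T,yaw,E=kin(o)
print(E, np.degrees(yaw))
for dt in ((-1.65,-.45),(0,0)):
    X,e=solve(np.array(dt),np.array([.08,.33]),t,s); print(X.round(4),e.round(2))
print(T.round(4))
E
```

```text
[ 0.56966182 -0.05180157  0.20130202] 16.440324012916314
[ 0.5934 -0.082   0.1627] [-0.03 -0.22  0.23  0.07]
[ 0.5936 -0.0781  0.165 ] [ 0.01  0.07 -0.07 -0.02]
[ 0.4901 -0.0753  0.1533]
```

Request:
play_rows([
  [[1,0,-0.09,0.06,0],[1,0,-0.175,0.12,0],[1,-0.04,-0.175,0.12,0],[1,-0.07,-0.175,0.12,0],[1,-0.07,-0.175,0.12,0],[1,-0.07,-0.175,0.12,0]],
])

```text
clock: 9.0
tcp_pos: [0.5139, -0.1037, 0.1298]
orientation: [-0.452, 3.108, 0.0]
contact_force: [-0.2, -0.1, -1.0]
grip_width: 0.0277
gripper_force: 80.2
```

Run:
```python
from solve import *
o=get_obs(); T,yaw,E=kin(o); print(T.round(4),np.degrees(yaw),E.round(4),np.round(o['contact_force'],1),np.round(o['moment'],2),o['grip_width'])
t=viewer.grab_frame('top'); s=viewer.grab_frame('side'); save(t,'t7.png'); save(s,'s7.png')
print(proj(t,E),proj(s,E))
g=cv2.cvtColor(t['pixels'],cv2.COLOR_RGB2GRAY); print('t 308..')
for v in range(166,190): print(v,' '.join('%3d'%x for x in g[v,304:326]))
g=cv2.cvtColor(s['pixels'],cv2.COLOR_RGB2GRAY); print('s 254..')
for v in range(158,178): print(v,' '.join('%3d'%x for x in g[v,252:276]))
```

```text
[ 0.5139 -0.1037  0.1298] 16.550133745274525 [ 0.5935 -0.08    0.1778] [-0.2 -0.1 -1. ] [0.01 0.07 0.01] 0.02767310600414004
[[318.3139397  175.39641112]] [[263.74024156 166.39909634]]
t 308..
166  83  83  96 102  96  70  70  72  77  76  73  63  58  65  72  86  90  93  93  92  82  57
167  84  84  99 119 112  95  85  83  84  84  81  73  71  75  84  86  91  91  91  95  84  58
168  76  83 101 124 131 123 118 108  97  92  91  85  93  95  98  98  91  92  94 100  98  71
169  71  80  97 120 133 136 131 125 118 111 109 107 111 113 113 109 108 103 100 105 105  73
170  64  75  87 108 130 136 136 132 129 120 116 111 118 117 118 119 113 106 101 101  94  71
171  57  69  85 105 127 135 132 128 126 122 116 112 110 112 118 120 118 114 104  96  83  57
172  50  65  81 100 120 126 128 126 121 110 102  95  92  97 103 110 120 120 112  97  77  49
173  42  56  74  88 103 118 123 119 115  97  78  76  75  80  87 100 115 119 115  99  82  55
174  42  49  64  80  97 111 117 120 108  87  67  64  69  75  72  93 111 118 118 110  91  56
175  39  42  54  70  84 107 114 114 105  82  60  66  74  77  75  89 109 119 120
[... 2608 characters left out ...]

171  27  99 145 134 132 133 135  85  45  49  45  47  57  47  39  40  35  35  36  29  28  25  26  85
172  47 148 138 137 134 133 135 137  97 102  58  64 100  58  20  23  25  24  25  24  24  19  44 159
173  98 142 137 136 135 133 134 138 144 141  71  88  88  69  20  25  25  26  26  25  25  19  39 148
174 151 140 137 136 135 133 133 138 137  70  60  42  65  36  23  25  25  27  26  27  26  21  40 147
175 145 137 136 135 134 134 135 138 101  35  39  36  33  30  24  26  26  26  27  25  25  22  40 147
176 139 136 137 137 136 134 136 136  54  40  42  35  32  25  26  25  26  25  27  28  26  20  39 145
177 136 134 134 136 135 134 138 108  34  41  38  34  26  25  26  26  28  26  26  26  25  21  38 145
```

Run:
```python
from solve import *
t=viewer.grab_frame('top'); s=viewer.grab_frame('side'); o=get_obs(); T,yaw,E=kin(o)
X,e=solve(np.array([-2.3,-.6]),np.array([.35,.5]),t,s); D=X-E
print(E.round(4),X.round(4),e.round(2),np.degrees(yaw))
xt=np.array([-np.cos(yaw),-np.sin(yaw)]); yt=np.array([xt[1],-xt[0]]); print('tool delta mm',1000*D[:2]@xt,1000*D[:2]@yt,-1000*D[2])
```

```text
[ 0.5928 -0.0806  0.1778] [ 0.5937 -0.0836  0.1622] [-0.06 -0.47  0.5   0.14] 16.505682109399647
tool delta mm 0.0003559436145818384 -3.1003235763873795 15.632666592844513
```

Request:
play_rows([
  [[1,0,-0.012,0.02,0],[1,0,-0.012,0.04,0],[1,0,-0.012,0.055,0],[1,0,-0.012,0.065,0],[1,-0.003,-0.012,0.075,0],[1,-0.003,-0.012,0.075,0]],
])

```text
clock: 9.7
tcp_pos: [0.5144, -0.1065, 0.1141]
orientation: [0.45, -3.108, -0.0]
contact_force: [0.2, -0.0, -2.1]
grip_width: 0.0278
gripper_force: 80.2
```

Run:
```python
from solve import *
o=get_obs(); T,yaw,E=kin(o); print(T.round(4),E.round(4),np.round(o['contact_force'],1),np.round(o['moment'],2))
t=viewer.grab_frame('top'); s=viewer.grab_frame('side'); save(t,'t8.png'); save(s,'s8.png')
print(proj(t,E),proj(s,E))
g=cv2.cvtColor(t['pixels'],cv2.COLOR_RGB2GRAY)
for v in range(169,184): print(v,' '.join('%3d'%x for x in g[v,308:326]))
g=cv2.cvtColor(s['pixels'],cv2.COLOR_RGB2GRAY)
for v in range(162,182): print(v,' '.join('%3d'%x for x in g[v,254:276]))
```

```text
[ 0.5144 -0.1065  0.1141] [ 0.5939 -0.083   0.1621] [ 0.2 -0.  -2.1] [-0.03  0.09 -0.02]
[[318.98143796 177.05267422]] [[263.90744516 171.49312903]]
169 134 136 133 128 120 111  96  83  71  81  87 101 105  97  99 110 118 102
170 134 136 138 140 134 128 111  98  94  97 110 115 111 104 101 109 110  98
171 126 141 140 140 137 132 123 110 109 115 121 119 119 109 101  99  96  84
172 118 132 136 136 133 130 125 116 114 114 117 122 118 115 103  96  91  76
173 111 129 133 132 128 124 117 107 104 104 105 116 120 120 110  98  89  75
174  99 120 123 123 122 117 104  96  90  88  88  99 110 119 114 106  96  74
175  90 107 114 122 116 113  97  84  79  78  77  84  99 117 118 113  99  77
176  77  95 112 119 117 107  87  83  83  85  82  78  96 115 121 116 105  80
177  67  87 102 116 116 105  89  77  86  92  86  83  94 111 120 119 110  90
178  58  76  95 111 114 110  95  83  82  88  86  86  99 114 119 119 115  96
179  52  67  82 100 111 112 103  92  85  88  98 101 111 118 121 120 119  99
180  47  57  70  88 109 115 113 108 100 105 108 116 118 117 124 122 116 102
181  42  50  60  79 103 113 120 117 118
[... 1328 characters left out ...]
 102 101 101  87  89  72  71  71  56  41  26  43  26  44
175 137 136 136 139 140  26  70  56  55  42  43  29  46  46  45  46  48  49  48  48  47  86
176 136 137 136 137 139  84  41  47  47  49  50  51  49  41  33  34  34  29  22  20  41 152
177 135 137 135 135 142 113  40  45  43  36  26  21  22  23  25  23  27  25  26  19  39 147
178 134 135 135 139 137  57  39  39  35  31  25  25  26  25  27  26  26  28  27  18  40 149
179 136 135 134 136  85  34  39  36  34  27  27  26  28  26  27  26  28  26  25  21  40 148
180 141 138 140 134  69  37  37  34  34  24  27  27  25  28  27  27  27  24  27  21  32 118
181 135 140 135  70  66  34  31  36  62  20  26  26  28  26  28  26  27  26  26  21  32 117
```

The tip is centred in the eye in both views: top (317,177), side (264,172). I'll push a little further along the post axis.

Request:
play_rows([
  [[1,-0.004,0,0.008,0],[1,-0.008,0,0.015,0],[1,-0.012,0,0.021,0],[1,-0.012,0,0.021,0],[1,-0.012,0,0.021,0]],
])

```text
clock: 10.22
tcp_pos: [0.5169, -0.1059, 0.1103]
orientation: [0.45, -3.109, -0.0]
contact_force: [0.4, 0.2, -2.0]
grip_width: 0.0277
gripper_force: 80.2
```

Request:
play_rows([
  [[1,-0.005,0,0.01,0],[1,-0.01,0,0.018,0],[1,-0.014,0,0.025,0],[1,-0.014,0,0.025,0],[1,-0.014,0,0.025,0]],
])

```text
clock: 10.63
tcp_pos: [0.5185, -0.1057, 0.105]
orientation: [0.449, -3.107, -0.0]
contact_force: [-3.6, -2.0, 0.8]
grip_width: 0.0277
gripper_force: 80.3
```

Contact begins with about 10 mm of engagement. Now I lighten the grip and swing the hand down in an arc about the post, so the gauge pivots to the slope.

Request:
play_rows([
  [[1,0,0,0,0],[1,-0.001,0,0.02,0],[1,-0.003,0,0.04,0],[1,-0.006,0,0.06,0],[1,-0.009,0,0.08,0],[1,-0.013,0,0.1,0],[1,-0.013,0,0.1,0]],
], grip_force=25)

```text
clock: 11.22
tcp_pos: [0.5248, -0.104, 0.0858]
orientation: [-0.45, 3.105, -0.001]
contact_force: [6.0, 1.2, 4.6]
grip_width: 0.0275
gripper_force: 80.6
```

Run:
```python
from h import *
o=get_obs(); T,yaw,E=kin(o); print(T.round(4),np.round(o['contact_force'],1),np.round(o['moment'],2),o['grip_width'],o['gripper_force'])
t=viewer.grab_frame('top'); s=viewer.grab_frame('side'); save(t,'t9.png'); save(s,'s9.png')
for n,p in(('s',s),('t',t)):
  for d in viewer.trace(p,'long_gauge_centre'):
    ys,xs=np.nonzero(d['pixels']); R=cv2.minAreaRect(np.c_[xs,ys].astype(np.float32)); print(n,d['score'],d['rect'],R)
g=cv2.cvtColor(s['pixels'],cv2.COLOR_RGB2GRAY)
for v in range(160,196): print(v,' '.join('%3d'%x for x in g[v,254:292]))
```

```text
[ 0.5248 -0.104   0.0858] [6.  1.2 4.6] [ 0.31 -1.45 -0.12] 0.02748240987331337 80.60457426588982
s 0.73 [256.3, 174.4, 286.7, 183.9] ((272.03448486328125, 180.08621215820312), (7.575141429901123, 34.23494338989258), 86.633544921875)
s 0.31 [280.4, 312.2, 323.3, 330.8] ((302.80902099609375, 319.0055847167969), (37.828834533691406, 13.03625202178955), 5.44033145904541)
t 0.72 [307.2, 170.9, 321.4, 195.1] ((317.4000244140625, 180.3000030517578), (23.25510597229004, 12.969193458557129), 63.43495178222656)
160  53  24  14  45  94  82  26  20  23  23  27  53  37  23  20  16  19  25  50  40  32  20  18  20  21  21  21  19  20  21  18   6   5   7   9   9   7   4
161  52  11  23  73  88  61  18  24  22  23  40  76  76  59  37  23  22  42  42  34  26  19  20  22  19  22  20  20  18  20  22  11   5   5  13  13   9   5
162  56  15  18  56  89  68  39  48  24  26  51  60  77  71  75  61  40  44  36  32  15  18  20  20  19  20  20  20  21  19  22  20   6   5  11  10   8  15
163  40  39  27  49  57  68  49  51  46  45  73  44  34  52  75  70  59  39  31  42  24  19  17  18  19  17  21  19  19  19 
[... 4323 characters left out ...]
  78  79  67  70  63  50  41  41  41  43  43  43  42  44  44  43  43  44  44
192  39  56  74  64  65  68  68  67  67  66  65  66  65  65  66  62  52  85 132 129 128  77  77  77  67  61  48  43  44  41  42  42  43  43  44  44  44  43
193  39  39  38  44  58  63  64  68  67  67  69  66  66  67  66  65  65  63  61  57 104 137 129 130  75  76  79  78  60  48  42  41  42  41  42  43  42  45
194  47  47  46  46  42  40  58  75  62  66  68  68  68  66  66  67  65  65  65  66  62  51  81 129 129 130 135 128  73  77  72  46  41  41  42  40  43  43
195  80  84  70  69  60  59  58  45  43  62  64  65  68  68  68  68  68  67  66  66  65  65  63  59  57 101 133 125 131 132 129  75  79  69  48  42  43  42
```

The gauge is tilting (about 8–10°) and sliding down the post; forces are small. I'll continue.

Request:
play_rows([
  [[1,-0.004,0,0.02,0],[1,-0.009,0,0.04,0],[1,-0.015,0,0.06,0],[1,-0.022,0,0.08,0],[1,-0.029,0,0.1,0],[1,-0.029,0,0.1,0]],
], grip_force=30)

```text
clock: 11.92
tcp_pos: [0.5267, -0.1017, 0.0646]
orientation: [0.452, -3.107, -0.002]
contact_force: [-1.6, 3.6, 4.4]
grip_width: 0.0278
gripper_force: 77.3
```

Request:
play_rows([
  [[1,-0.01,0,0.02,0],[1,-0.022,0,0.04,0],[1,-0.034,0,0.06,0],[1,-0.045,0,0.08,0],[1,-0.055,0,0.095,0],[1,-0.055,0,0.095,0]],
])

```text
clock: 12.42
tcp_pos: [0.534, -0.1003, 0.0444]
orientation: [0.448, -3.101, -0.002]
contact_force: [-6.5, -0.9, 1.8]
grip_width: 0.0278
gripper_force: 76.9
```

Run:
```python
from h import *
o=get_obs(); T,yaw,E=kin(o); print(T.round(4),np.round(o['contact_force'],1),np.round(o['moment'],2),o['grip_width'],o['gripper_force'])
t=viewer.grab_frame('top'); s=viewer.grab_frame('side'); save(t,'t10.png'); save(s,'s10.png')
q=np.load('q.npy'); Z,R=Rr(q[2]); F=np.array([q[0],q[1],.13])
P=lambda *v:F+R@np.array(v)
print('expected hung gauge near-edge corners side', [proj(s,P(*c))[0].round(1).tolist() for c in((.014,.015,.006),(-.096,.015,.006),(.014,-.015,.006),(0,0,.006))])
for n,p in(('s',s),('t',t)):
  for d in viewer.trace(p,'long_gauge_centre'): 
    ys,xs=np.nonzero(d['pixels']); R=cv2.minAreaRect(np.c_[xs,ys].astype(np.float32)); print(n,d['score'],d['rect'],R)
g=cv2.cvtColor(s['pixels'],cv2.COLOR_RGB2GRAY)
for v in range(168,202): print(v,' '.join('%3d'%x for x in g[v,250:288]))
```

```text
[ 0.534  -0.1003  0.0444] [-6.5 -0.9  1.8] [0.03 0.75 0.17] 0.02783231501399338 76.93982577184215
expected hung gauge near-edge corners side [[253.6, 183.1], [291.3, 198.2], [252.0, 177.4], [257.7, 182.2]]
s 0.6 [255.7, 180.5, 284.0, 196.0] ((269.20001220703125, 186.89999389648438), (33.203914642333984, 6.640782833099365), 18.43494987487793)
t 0.5 [305.6, 170.0, 317.6, 190.7] ((312.28692626953125, 179.65574645996094), (23.267684936523438, 9.506253242492676), 84.80557250976562)
168  25  23  24  17  17  60  54  53  53  64  63  65  51  53  54  66  66  71  51  50  46  47  47  47  46  47  45  44  46  62  72   0   7   5   7   6   7   5
169  24  26  19  11  69 155 148 145 146 145 147 150  88  94  95  67  69  67  41  42  40  48  47  48  47  46  45  46  45  46  39   0   3   3   9   7   5   5
170  26  23  10  38 122 142 137 136 137 138 139 139  47  30  35  36  39  40  42  42  43  43  44  45  44  47  42  42  44  48  49   0   5   6   9   6   3   1
171  24  19  27 100 145 136 133 132 132 134 137 139  45  35  52  39  35  37  33  34  33  28  29  24  26  86  65  46  43  43  49   0   4   9   6   7   
[... 3985 characters left out ...]
  66  66  69  69  69  68  68  68  67  68  71  67  68  68  63  77  76  38  42
198  37  39  37  36  38  38  38  40  39  37  39  39  40  43  42  43  41  38  38  33  50  74  66  67  68  67  68  68  68  68  67  66  68  69  69  38  29  43
199  37  36  37  37  38  39  38  39  40  38  39  39  37  25  23  22  21  20  25  22  23  22  32  56  67  65  68  67  68  68  69  68  67  68  69  43  30  42
200  39  38  38  37  38  40  39  37  37  38  37  36  38  29  31  35  35  34  46  46  59  55  51  51  67  59  74  68  66  69  67  69  69  69  68  50  41  41
201  37  38  40  38  38  38  39  38  38  40  40  38  39  61  75  87  85  85  84  85  84  83  81  81  79  79  79  75  71  79  65  69  68  70  71  71  39  40
```

The gauge lies nearly along the rail: its near edge runs (254,182) to (282,192), as expected for a hung gauge. I'll release.

Request:
play_rows([
  [[0.2,0,0,0,0],[0,0,0,0,0],[-0.5,0,0,0,0],[-1,0,0,0,0],[-1,0,0,0,0],[-1,0,0,0,0],[-1,0,0,0,0]],
])

```text
clock: 13.2
tcp_pos: [0.5383, -0.0997, 0.0464]
orientation: [-0.45, 3.109, -0.0]
contact_force: [0.0, 0.1, 0.9]
grip_width: 0.0855
gripper_force: 0.0
```

Run:
```python
from h import *
o=get_obs(); T,yaw,E=kin(o); print(T.round(4),np.round(o['contact_force'],1),np.round(o['moment'],2),o['grip_width'],o['gripper_force'])
s=viewer.grab_frame('side'); save(s,'s11.png')
g=cv2.cvtColor(s['pixels'],cv2.COLOR_RGB2GRAY)
for v in range(174,206): print(v,' '.join('%3d'%x for x in g[v,250:300]))
```

```text
[ 0.5383 -0.0997  0.0464] [0.  0.1 0.9] [-0.    0.03 -0.01] 0.08552895678969227 0.0
174  21  73 152 142 138 137 137 134 134 138 136  71  71  75  65  36  22  25  27  27  29  27  27  20  41 148 135 134 137 144  33   0   1  16  29  15   4   9   9  11  11  25  32  32  32  11   5  25 115 139
175  37 127 146 139 138 137 135 135 135 137 102  65  70  62  50  29  22  28  25  27  27  26  26  21  40 148 134 132 138 143  32   0   4  16  29  14   1   5   7  11  14  25  33  35  32  15   3  25 115 141
176  73 154 142 139 139 138 137 136 138 136  76  69  67  55  40  23  26  25  27  28  27  26  26  21  40 147 134 134 136 141  32   0   4  11  30  22   5   6   8  13  13  17  19  17  16  10   4  26 117 141
177 128 145 140 134 139 141 137 136 139 113  65  70  60  47  25  24  27  27  26  26  28  24  25  21  38 146 135 133 135 140  34   0   5   5  29  27  18   5   9  13  12  15   9  13  17  10   8  25 116 146
178 151 141 133  81 128 138 137 141 137  77  66  62  52  37  23  27  26  26  26  27  25  28  26  21  40 150 137 135 137 144  33   0   2   6  30  27  29  16   9  10  13  17  12  12  19  10   5  13  80 
[... 4811 characters left out ...]
  78  66  62  57  49  48  48  49  50  44  41  21  18  25  30  26  34  68  79  76  77  77
203  38  37  38  38  38  39  38  39  38  41  38  38  38  72  80  78  78  79  77  76  76  77  79  79  78  77  78  78  80  80  80  81  72  57  50  48  48  46  44  41  45  46  65  62  63  81  77  76  76  76
204  36  38  38  36  37  40  39  38  39  39  39  38  36  73  80  79  78  78  77  76  77  76  77  77  77  77  77  77  77  78  77  78  77  77  66  63  57  48  48  46  46  56  77  75  75  74  73  73  74  73
205  36  37  37  38  38  38  39  39  39  38  39  38  37  73  79  75  76  76  76  75  78  76  76  77  75  76  76  76  74  74  74  75  74  76  77  78  79  68  54  68  57  77  83  81  81  81  81  83  81  81
```

The band now slopes at about 0.39, as expected, so the gauge is flat on the rail. Retract upward, shut the fingers, go over and behind the keeper handle.

Request:
play_rows([
  [[-1,0,0,-0.1,0],[-1,0,0,-0.3,0],[-1,0,0,-0.5,0],[-1,0,0,-0.7,0],[0,0,0,-0.85,0],[1,0,0,-1,0],[1,0,0,-1,0],[1,0,0,-1,0]],
])

```text
clock: 13.92
tcp_pos: [0.5393, -0.0998, 0.2482]
orientation: [-0.449, 3.105, -0.001]
contact_force: [-0.3, 0.3, -0.7]
grip_width: 0.0386
gripper_force: 0.0
```

Request:
play_rows([
  [[1,0,0,-0.15,0],[1,0,0,-0.2,0],[1,-0.15,0,-0.2,0],[1,-0.3,0,-0.2,0],[1,-0.45,0,-0.2,0],[1,-0.57,0,-0.2,0],[1,-0.57,0,-0.2,0],[1,-0.57,0,-0.2,0]],
])

```text
clock: 14.58
tcp_pos: [0.6477, -0.0666, 0.284]
orientation: [0.452, -3.106, -0.0]
contact_force: [-0.7, -0.2, 0.6]
grip_width: 0.0001
gripper_force: 0.0
```

Run:
```python
from h import *
o=get_obs(); T,yaw,E=kin(o); print(T.round(4),np.degrees(yaw),np.round(o['contact_force'],1),o['grip_width'])
s=viewer.grab_frame('side'); t=viewer.grab_frame('top'); save(s,'s12.png'); save(t,'t12.png')
m=model(np.load('q.npy')); print('hand',proj(s,m['hand']),'tip+28',proj(s,T+[0,0,.028]))
im=np.zeros((600,800,3),np.uint8)
x0,y0=200,80; a=cv2.resize(s['pixels'][y0:y0+120,x0:x0+100],None,fx=5,fy=5,interpolation=cv2.INTER_CUBIC)
im[:,:500]=a; b=cv2.resize(t['pixels'][150:230,290:350],None,fx=5,fy=5,interpolation=cv2.INTER_CUBIC); im[:400,500:]=b
cv2.imwrite('pics/k.png',im[:,:,::-1])
```

```text
[ 0.6477 -0.0666  0.284 ] 16.550144940489815 [-0.7 -0.2  0.6] 0.00010293482331566165
hand [[258.36826607 135.43190491]] tip+28 [[238.00919271 116.21568583]]
```

View pics/k.png

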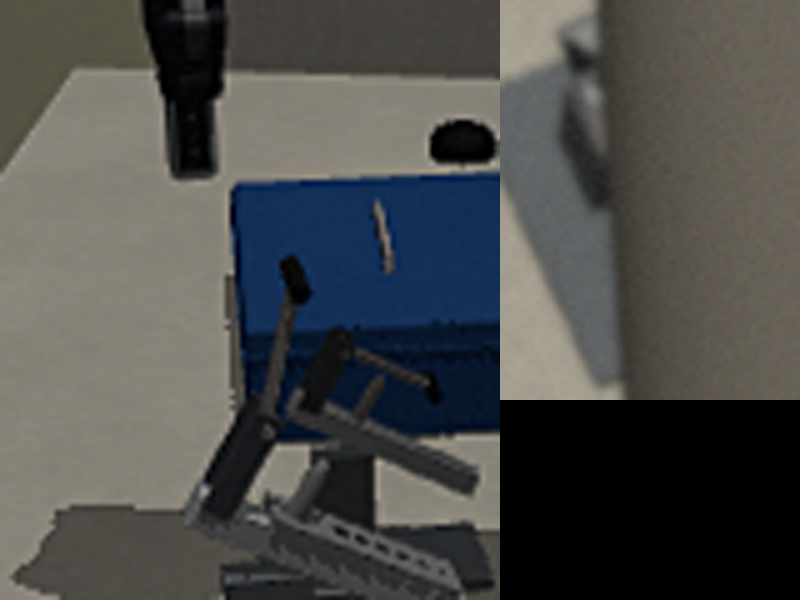

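The picture shows the gauge lying flat on the rail with the post through its eye. The fingertips are at crop (194,178), behind and above the keeper handle at (294,278). Now I push the keeper over.

Request:
play_rows([
  [[1,0,0,0.15,0],[1,0,0,0.305,0],[1,0.06,0,0.305,0],[1,0.12,0,0.31,0],[1,0.18,0,0.315,0],[1,0.245,0,0.325,0],[1,0.29,0,0.34,0],[1,0.33,0,0.352,0],[1,0.365,0,0.37,0],[1,0.395,0,0.385,0],[1,0.395,0,0.385,0]],
])

```text
clock: 15.6
tcp_pos: [0.5701, -0.0904, 0.2087]
orientation: [0.448, -3.108, -0.0]
contact_force: [0.7, -0.9, -0.7]
grip_width: 0.0
gripper_force: 0.0
```

Request:
play_rows([
  [[1,0.025,0,0.03,0],[1,0.05,0,0.065,0],[1,0.07,0,0.1,0],[1,0.08,0,0.15,0],[1,0.09,0,0.2,0],[1,0.09,0,0.25,0],[1,0.09,0,0.3,0],[1,0.09,0,0.34,0],[1,0.09,0,0.37,0],[1,0.09,0,0.37,0]],
])

```text
clock: 16.43
tcp_pos: [0.5537, -0.0946, 0.1337]
orientation: [0.45, -3.107, -0.001]
contact_force: [-0.2, 0.4, 0.6]
grip_width: -0.0
gripper_force: 0.0
```

Run:
```python
from h import *
o=get_obs(); T,yaw,E=kin(o); d=np.array([np.cos(yaw),np.sin(yaw)])
print(T.round(4),'hor',(T[:2]-[.6123,-.0772])@d,'h',T[2]-.102,np.round(o['contact_force'],1),np.round(o['moment'],2))
s=viewer.grab_frame('side'); save(s,'s13.png')
q=np.load('q.npy')
for k in (0,.1,.2,.4,.8): q[3]=k; m=model(q); print(k,proj(s,m['hand']).round(1),proj(s,m['hL']).round(1))
for d_ in viewer.trace(s,'keeper'): print(d_['score'],d_['rect'])
```

```text
[ 0.5537 -0.0946  0.1337] hor -0.06112409007313408 h 0.03173218308529176 [-0.2  0.4  0.6] [-0.04  0.01 -0.01]
0 [[278.  174.6]] [[279.3 177.9]]
0.1 [[279.3 172.1]] [[280.6 175.4]]
0.2 [[280.3 169.5]] [[281.6 172.8]]
0.4 [[281.6 164.2]] [[282.9 167.4]]
0.8 [[280.5 153.4]] [[281.9 156.5]]
0.47 [257.7, 166.0, 286.2, 178.3]
0.15 [253.2, 180.8, 292.7, 196.2]
```

Request:
play_rows([
  [[1,0,0,0.01,0],[1,0,0,0.02,0],[1,0,0,0.03,0],[1,0,0,0.03,0]],
])

```text
clock: 16.87
tcp_pos: [0.5545, -0.0948, 0.1292]
orientation: [0.45, -3.109, -0.0]
contact_force: [1.1, -0.6, 0.2]
grip_width: -0.0001
gripper_force: 0.0
```

Request:
play_rows([
  [[1,0,0,0.01,0],[1,0,0,0.02,0],[1,0,0,0.03,0],[1,0,0,0.03,0]],
])

```text
clock: 17.2
tcp_pos: [0.5547, -0.0949, 0.1235]
orientation: [-0.45, 3.109, 0.0]
contact_force: [-0.5, 0.1, 3.1]
grip_width: 0.0002
gripper_force: 1.6
```

Request:
play_rows([
  [[1,0,0,0.01,0],[1,0,0,0.015,0],[1,0,0,0.015,0]],
])

```text
clock: 17.45
tcp_pos: [0.5552, -0.0949, 0.1227]
orientation: [-0.449, 3.108, 0.001]
contact_force: [-6.5, 1.2, 20.4]
grip_width: 0.0
gripper_force: 10.1
```

It is firmly on the stop (20 N). I'll retract and check.

Request:
play_rows([
  [[1,0,0,-0.1,0],[1,0,0,-0.3,0],[1,0.1,0,-0.5,0],[1,0.2,0,-0.7,0],[1,0.3,0,-0.8,0],[1,0.3,0,-0.8,0],[1,0.3,0,-0.8,0],[1,0.3,0,-0.8,0]],
])

```text
clock: 18.12
tcp_pos: [0.4968, -0.1115, 0.2798]
orientation: [0.45, -3.109, -0.001]
contact_force: [1.0, 0.3, -0.1]
grip_width: 0.0001
gripper_force: 0.0
```

Run:
```python
from h import *
o=get_obs(); print(np.round(o['tcp_pos'],3),np.round(o['contact_force'],1))
s=viewer.grab_frame('side'); save(s,'s14.png')
for n in('keeper','long_gauge_centre','short_gauge_centre','loupe_centre','pot_centre'):
  for d in viewer.trace(s,n): print(n,round(d['score'],2),d['rect'])
g=cv2.cvtColor(s['pixels'],cv2.COLOR_RGB2GRAY)
for v in range(160,200): print(v,' '.join('%3d'%x for x in g[v,252:296]))
```

```text
[ 0.497 -0.111  0.28 ] [ 1.   0.3 -0.1]
keeper 0.55 [264.2, 166.5, 283.7, 179.4]
keeper 0.42 [272.1, 151.6, 288.5, 160.7]
long_gauge_centre 0.57 [254.4, 180.8, 288.0, 199.6]
short_gauge_centre 0.77 [284.3, 311.6, 324.9, 325.8]
loupe_centre 0.69 [252.9, 180.9, 291.0, 197.8]
loupe_centre 0.6 [215.6, 250.0, 227.6, 267.8]
pot_centre 0.98 [175.1, 316.8, 197.7, 346.9]
160  22  22  36  34  17  47  93  54  16  14  15  16  20  52  39  23  20  17  16  25  49  39  32  19  19  19  20  21  20  19  20  19  22  18   7   2  16  23  19  19  17  18  19  19
161  28  24  21  20  22  72  87  36  12  15  11  14  35  77  75  59  36  24  21  42  43  33  26  19  19  16  21  21  20  18  22  19  20  21  22  23  21  20  19  20  19  20  21  22
162  58  34  23  22  18  54  80  45  40  34  18  20  35  60  75  70  73  60  40  42  34  31  16  19  17  19  20  20  19  19  19  19  19  20  20  20  21  20  18  20  21  19  19  20
163  22  28  42  37  24  52  54  42  46  49  49  41  49  43  33  53  73  69  57  39  31  41  23  18  18  18  17  19  19  21  19  22  18  19  19  21  20  19  18  17  20  19  19  19
164  21  32  13
[... 5764 characters left out ...]
  33  23  34  35  34  32  38  83  68  63  72  64  64  66  67  68  66  48  70  68  46  48  44  45  51  66  54  47  46  45  54  67  80  91  93  96  29  26  48  37
197  34  35  37  36  37  38  38  36  36  36  38  85  80  80  81  76  70  65  63  68  69  68  68  68  69  68  47  49  69  46  44  46  46  47  49  48  42  57  79  92  54  28  35  35
198  37  36  37  37  37  37  40  36  38  37  40  82  82  81  79  79  76  59  47  71  63  65  67  67  67  69  67  68  68  66  48  48  45  44  71  70  46  46  27  43  73  92  86  87
199  37  37  37  39  36  37  37  37  39  37  34  40  32  29  25  25  29  28  37  27  34  49  62  61  63  65  66  67  68  67  69  67  49  69  67  45  45  53  45  54 117 145 140 138
```

The keeper handle is at side (279,175), which matches shut (predicted (278,174.6)). The gauge runs flat from (255,182) to (291,197). The bystanders have not moved. Handing in.

```bash
python3 -c "
from h import *
print(r.hand_in())"
```

```text
the job is handed in; nothing more can be done
None
```

The long gauge hangs on the middle-sized stand's post, flat on the rail, with the keeper shut on its stop. In the final side picture the short gauge, loupe and pot are where they started. The job is handed in; no verdict came back.

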